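# Sort the drill-press end of the bench after class

### The arm

A 6-joint arm with a two-finger parallel gripper is mounted at the origin on the work surface. World frame = base frame: x ahead of the robot, y to its left, z up, the work surface at z = 0. Lengths are in m, angles in degrees, forces in N, time in s.
With the tool pointing down it reaches from about 0.275 to 0.825 m from the base axis. Payload 4.9 kg.
Tool frame: the origin (TCP) lies at the centre of the arm's flange, where the gripper is bolted on; the fingertips stand 173 mm ahead of it and the grasp point (between the pads) lies arm.tcp_to_grasp ahead of it (arm.tcp_to_grasp is the distance from the TCP to the grasp point, in m); z points along the fingers, y is the line along which they close (so a half turn about z gives the same grasp; the last joint's range is limited). The gripper opens to 85 mm and grips with 20 to 120 N. Pads are 22 mm wide; open, the fingers measure 114 mm over their backs; the gripper's body (76 mm by 85 mm) begins 54 mm behind the grasp point. The pads swing forward as they close: fully open they stand 13 mm farther back than shut.
Start: joints at [65.879, 18.69, -11.035, 60.275, 0, 82.311], TCP at [0.156, 0.528, 0.405] pointing down, gripper open.
Joint ranges: [-152.03, 152.03], [-55.5, 102.48], [-74.3, 77.21], [-110.64, 120.58], [-84.22, 78.4], [-180, 180]. Speed limits (degrees/s): [147.25, 147.25, 180, 180, 180, 180].

### API

Orientations are given as [roll, pitch, yaw] about the fixed x, y, z axes, in that order (R = Rz(yaw) Ry(pitch) Rx(roll)).
In Python, from rig import arm gives the robot as it stands. The module is installed in compiled form; this text tells all that it offers.
- The arm moves only by the tool carry_out, never from a script. Its argument "rows" is a list of rows, each an object of numbers: "dx", "dy", "dz": the shift along the tool's x, y, z in m; "wx", "wy", "wz": the turn, a rotation vector about the tool's x, y, z in rad; "claw": the finger opening in m, from 0 to 0.0854. A call has 1 to 8 rows; each row is the pose to reach, as a shift and turn from the pose commanded when the call began, along the tool's axes at that moment; what a row does not reach only later rows make up. A row lasts 1/8 s, in which the tool goes at most 62.5 mm and 10.7 degrees, less where a joint would pass 70% of its speed; a pose out of reach is approached as far as the arm can. A call with a gripper value outside its range is refused whole. The fingers move at their own pace and stop on an object; the grip force is fixed at half the most. Time passes only in rows, so rows that repeat a pose let the fingers close. It gives the time, the measured TCP pose, the force, the opening and the grip force at its end, in the units of the state.
- arm.observe(): the state, without advancing time (a new reading comes with each control period).
- arm.read_camera(name): name is "scene" or "top" or "wrist"; returns the picture (384x512x3 uint8, red, green, blue); there is no depth.
- arm.calibration(name): a dict with "intrinsics" (3x3 intrinsics, pixels), "R" (3x3) and "t" (3): a world point X has camera coordinates R X + t. Camera axes: x right, y down, z forward; pixel columns grow to the right and rows downward; lengths in m; the calibration is good to about 2 mm. The wrist camera is an equidistant fisheye: a pixel r from the principal point sees the ray r / f radians off the axis. A picture is of the moment at which its call begins: read the wrist's pose just before it. calibration takes no time and is no camera call; for the wrist camera it gives the pose at the moment of the call.
- arm.hand_in(): hands the job in; it is judged then, once.
Trained networks look in the newest picture that a camera, given by its name, has taken for a name from the list of things; names that differ only in an ending like _2 or _b are one class to them, and where a whole thing is asked for, a point or a joint stands for the part that bears it (a point fixed in the world has none). Each returns a list of dicts, best first, with "confidence" (0 to 1); they miss things now and then, are a little off and sometimes report something else, mostly with a low value. They report only what shows in the picture. A call takes as long as a camera call. They do not tell look-alikes from the thing itself.
- arm.search_frame(label, camera): "bbox" ([left, top, right, bottom] in pixels, round what is visible of it).
- arm.landmark_of(label, camera): "location" ([column, row] in pixels: a listed point, or the origin of a listed thing).
The state is a dict: "clock": time; "q": joint angles; "qvel": joint speeds; "joint_efforts": joint torques, N m; "ee_pos": TCP position; "tool_rot": TCP orientation; "force": force on the tool from outside, world axes, zero at the start; "torque": the same for the moment, N m; "width": opening from 0.0 (shut) to 1.0 (fully open); "grip_force": force on a finger pad.
Only numpy, scipy, OpenCV 4.12 (cv2) and the standard library are available. Lean on these libraries where they do the work, as an engineer would, in place of code of your own. Each camera call takes 0.05 s, during which the arm holds its last target. There are 200 camera calls.

### The job

Sort the parts left over at the drill press: the two finished wheels (black bush in the middle) go into the green bin, the undrilled disc (pencil cross) into the dark wooden tray, and the chuck key and the drill bit into the red tool tray. Set each one down, do not drop it: wheels, disc and key lying flat on the floor of their tray and not on one another, the bit standing upright on its cutter as it does now. Leave the sanding block and the coffee where they are.

Things in the scene. Friction and masses are not known exactly. Their poses are not given: they have to be found in the camera images.
- wheel_a: A finished toy wheel: wooden disc 50 mm in diameter, 18 mm thick, with a black plastic axle bush, 24 mm across, in the middle. Its origin is the centre of the disc (half-way through its thickness), so it reads 9 mm above whatever it lies on; z is the disc's axis. It lies flat and can be gripped across any diameter (50 mm).
- wheel_b: A second finished wheel, the same in every way as wheel_a, black bush in the middle. Its origin is the centre of the disc (half-way through its thickness), so it reads 9 mm above whatever it lies on; z is the disc's axis. It lies flat and can be gripped across any diameter (50 mm).
- blank: An undrilled wheel blank: the same wooden disc, 50 mm in diameter, 18 mm thick, but solid, with no black bush, only a thin pencilled cross on its top. Its origin is the centre of the disc (half-way through its thickness), so it reads 9 mm above whatever it lies on; z is the disc's axis. It lies flat and can be gripped across any diameter (50 mm).
- chuck_key: T-shaped chuck key lying flat, steel, red sleeves on its cross-bar. Shaft 12 mm in diameter along its x axis, x = -36 to +35 mm, then a toothed tip 17 mm in diameter and a pilot pin to x = +56; cross-bar along y at x = -36, 64 mm long, sleeves 16 mm in diameter. Origin on the shaft's axis, 8 mm above what it lies on; grip across the shaft here (balance point at x = -11). z: up at the start.
- forstner_bit: A steel Forstner drill bit standing upright on its cutter: cutter 35 mm in diameter and 14 mm high at the bottom, above it the round shank, 10 mm in diameter, up to 85 mm above the underside (a cone round the shank's foot ends at 22 mm). Its origin is the centre of the underside; z is along the shank, up. Grip it by the shank.
- green_bin: Green plastic bin for finished wheels. 138 (x) by 168 (y) mm outside, 130 by 160 inside, walls 32 mm high, 4 mm thick, open on top, empty at the start. Origin: centre of its underside; x and y along its sides, z up; the inner floor is 4 mm above the origin. Fixed during the job, but its place and turn differ each time. A lip stands out 5 mm all round at the top.
- wood_tray: Dark brown wooden tray for blanks still to be drilled. 138 (x) by 168 (y) mm outside, 130 by 160 inside, walls 32 mm high, 4 mm thick, open on top, empty at the start. Origin: centre of its underside; x and y along its sides, z up; the inner floor is 4 mm above the origin. Fixed during the job, but its place and turn differ each time.
- tool_tray: Red steel tray with a black rubber floor, for the drill press's tools. 138 (x) by 168 (y) mm outside, 130 by 160 inside, walls 32 mm high, 4 mm thick, open on top, empty at the start. Origin: centre of its underside; x and y along its sides, z up; the inner floor is 4 mm above the origin. Fixed during the job, but its place and turn differ each time.
- coffee_cup: Somebody's takeaway coffee: paper cup with blue sleeve and black lid, 112 mm high, 80 mm across the lid, 58 mm at the foot. It stays where it is. Its origin is the centre of its underside.
- sanding_block: A cork sanding block with a red-brown abrasive face underneath, 85 mm (x) by 55 mm (y) by 34 mm high, lying among the parts. It stays where it is. Its origin is the centre of its underside.
Not all that is in view belongs to the job. Leave any turquoise look-alike of the chuck_key alone. What is shaped like the wheel_a but yellow is not meant.

How it is judged:
By the outcome, as a careful person would: the job done as asked, in the order asked, and still so for the second after the job is handed in, with the robot touching nothing.
It also fails if it takes over 128 s, if anything falls off the work surface, if the arm or the gripper's body presses on something with over 40 N, if the wrist force passes 120 N, or if a joint passes its speed limit or range.

## Working session

There is one attempt and no reset: what is moved stays moved. The work goes in short steps, Python scripts to look and compute and a tool call to move; the robot and the scene stay as the last step left them, time stands still between calls to the robot, and variables do not carry over. Pictures are saved under pics/ and viewed, at most 14 in all, crops included, and the job is handed in when it is done.

Besides the shell and the picture viewer there is one more tool, called after "Request:" in YAML: its name, and indented under it one key for each argument. carry_out: Moves the arm, as the interface text tells. Its arguments: {"type":"object","properties":{"rows":{"type":"array"}},"required":["rows"]}

```bash
mkdir -p pics
python3 - <<'E'
from rig import arm
import cv2
for n in("top","scene"):
    cv2.imwrite(f"pics/{n}0.png",cv2.resize(arm.read_camera(n),None,fx=1.5,fy=1.5,interpolation=cv2.INTER_CUBIC)[:,:,::-1])
    c=arm.calibration(n); print(n,c)
s=arm.observe();print(s,arm.tcp_to_grasp)
for l in("wheel_a","blank","chuck_key","forstner_bit","green_bin","wood_tray","tool_tray","coffee_cup","sanding_block"):
    print(l,[(x['location'],round(x['confidence'],2)) for x in arm.landmark_of(l,"top")])
E
```

```text
top {'intrinsics': array([[347.59426727,   0.        , 257.28100461],
       [  0.        , 347.59426727, 190.06829005],
       [  0.        ,   0.        ,   1.        ]]), 'R': array([[ 0.02684529, -0.99963871,  0.00133046],
       [-0.9899494 , -0.0267699 , -0.13886524],
       [ 0.13885069,  0.00241079, -0.99031039]]), 't': array([0.0507123 , 0.4218847 , 0.94005731])}
scene {'intrinsics': array([[377.05888495,   0.        , 253.29654188],
       [  0.        , 377.05888495, 190.01536112],
       [  0.        ,   0.        ,   1.        ]]), 'R': array([[-0.02883829,  0.9995554 , -0.00757356],
       [ 0.72671587,  0.01576305, -0.68675729],
       [-0.68633257, -0.02530874, -0.72684735]]), 't': array([-0.07822254, -0.25762048,  1.19775849])}
{'clock': 0.1, 'q': array([ 6.58796193e+01,  1.87290865e+01, -1.10831987e+01,  6.02747536e+01,
        5.39240029e-04,  8.23105803e+01]), 'qvel': array([-0.0022371 , -0.08635508,  0.1715008 ,  0.11703359,  0.04529262,
        0.0304139 ]), 'joint_efforts': array([ 1.15046631e-03, -4.44238114e+01,  2.63037515e+01,  7.86885474e-03,
       -9.41198573e-05,  3.71209580e-06]), 'ee_pos': array([0.15546787, 0.52732733, 0.40398935]), 'tool_rot': array([-1.79913816e+02, -1.21804550e-02,  1.63569030e+02]), 'force': array([ 0.94694454, -0.60976178, -0.30186967]), 'torque': array([0.02560176, 0.01802141, 0.02723245]), 'grip_force': 0.0, 'width': 1.0013870065792772} 0.1547
wheel_a [([217.6, 185.9], 0.75), ([168.4, 208.9], 0.67), ([137.9, 211.7], 0.54), ([339.3, 198.6], 0.38)]
blank [([386.0, 216.9], 0.66)]
chuck_key [([165.1, 275.4], 0.75), ([258.2, 185.9], 0.49)]
forstner_bit [([338.3, 197.9], 0.58)]
green_bin [([284.0, 132.0], 0.89)]
wood_tray [([198.0, 131.6], 0.67)]
tool_tray [([358.4, 132.4], 0.86)]
coffee_cup [([124.9, 152.7], 0.75)]
sanding_block [([297.4, 186.0], 0.77)]
```

View pics/top0.png

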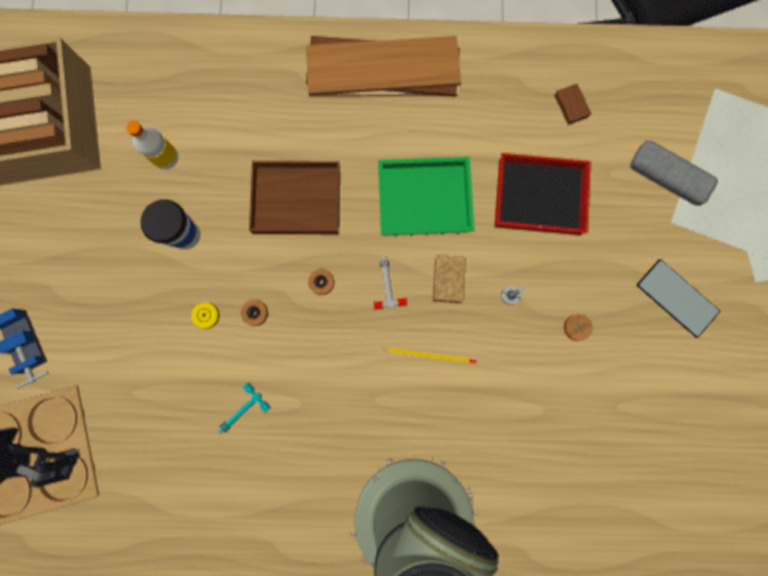

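View pics/scene0.png

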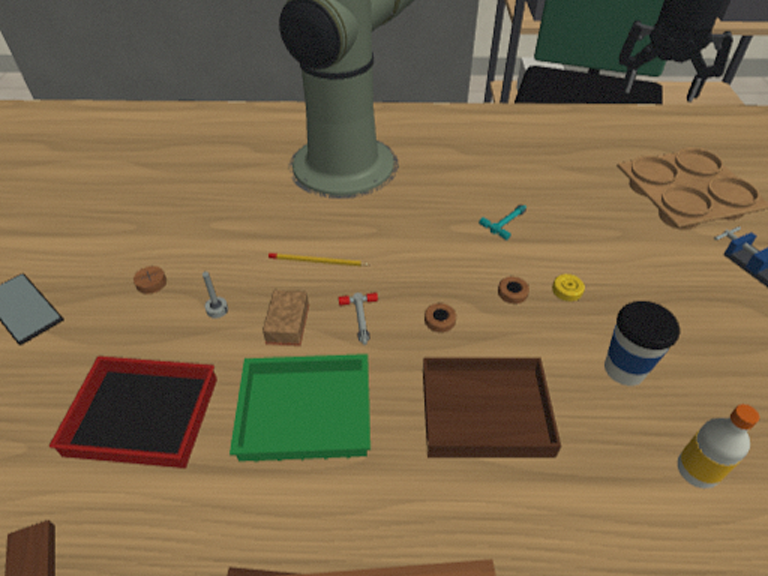

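The top view (1.5x) shows wheels at (321,281) and (254,312), with the yellow look-alike at (204,315). The key is at (388,285), the block at (450,278), the bit at (511,296) and the blank at (578,327). The wood, green and red trays sit in a row at y≈195, and the turquoise key at (243,408).

```bash
cat > h.py <<'E'
from rig import arm
import numpy as np, cv2
from scipy.spatial.transform import Rotation as Ro
def w(cam,uv,z,c=None):
    c=c or arm.calibration(cam); K=c['intrinsics']; x=(uv[0]-K[0,2])/K[0,0]; y=(uv[1]-K[1,2])/K[1,1]
    if cam=='wrist':
        r=np.hypot(x,y); d=np.array([x/r*np.sin(r),y/r*np.sin(r),np.cos(r)]) if r>0 else np.array([0,0,1.])
    else: d=np.array([x,y,1])
    d=c['R'].T@d; o=-c['R'].T@c['t']
    return o+d*(z-o[2])/d[2]
def go(p,yaw=None):
    s=arm.observe(); R=Ro.from_euler('xyz',s['tool_rot'],degrees=True)
    d=R.inv().apply(np.array(p)-s['ee_pos'])
    wv=(R.inv()*Ro.from_euler('xyz',[180,0,s['tool_rot'][2] if yaw is None else yaw],degrees=True)).as_rotvec()
    print('d',d.round(4),'w',wv.round(3),'at',s['ee_pos'].round(4),s['tool_rot'].round(2),'t',round(s['clock'],2))
E
python3 - <<'E'
from h import *
im=arm.read_camera("top"); hsv=cv2.cvtColor(im,cv2.COLOR_RGB2HSV).astype(int); rgb=im.astype(int)
P=lambda n,uv,z:print(n,w('top',uv,z)[:2].round(4))
P('wa',(214,187.7),.018);P('wb',(169,208.3),.018);P('blank',(385.5,218),.018)
P('bit',(340.5,197.5),.01);P('keybar',(260,202.3),.008);P('keytip',(256,174.5),.008);P('cup',(113,150),.11);P('block',(299.5,186),.034)
# trays: colour mask outer outline at z=.032
def rect(n,m,box):
    M=np.zeros(m.shape,np.uint8); l,t,r,b=box; M[t:b,l:r]=m[t:b,l:r]
    M=cv2.morphologyEx(M,cv2.MORPH_CLOSE,np.ones((3,3)))
    c=max(cv2.findContours(M,cv2.RETR_EXTERNAL,cv2.CHAIN_APPROX_NONE)[0],key=cv2.contourArea)
    q=cv2.boxPoints(cv2.minAreaRect(c)); W=np.array([w('top',x,.032)[:2] for x in q])
    # homography-free: fit rect in world
    Wc=np.array([w('top',x[0],.032)[:2] for x in c]); r=cv2.minAreaRect((Wc*1000).astype(np.float32)); print(n,r)
R,G,B=rgb[...,0],rgb[...,1],rgb[...,2]
rect('green',((G>R+40)).astype(np.uint8),(240,90,330,170))
rect('red',(((R>G+60)&(R>2*G))|(rgb.max(2)<60)).astype(np.uint8),(320,90,405,170))
rect('wood',((rgb.max(2)<115)).astype(np.uint8),(155,95,240,165))
E
```

```text
wa [0.4254 0.1845]
wb [0.3637 0.3079]
blank [ 0.3529 -0.2979]
bit [ 0.4082 -0.1745]
keybar [0.3885 0.0535]
keytip [0.4684 0.067 ]
cup [0.5039 0.439 ]
block [ 0.4343 -0.055 ]
green ((595.1292724609375, -7.688499450683594), (148.67469787597656, 176.6469268798828), 3.785456895828247)
red ((605.6276245117188, -230.78378295898438), (174.92245483398438, 144.59959411621094), 85.94731140136719)
wood ((584.3675537109375, 240.1787109375), (138.47056579589844, 168.48182678222656), 1.5569512844085693)
```

```bash
python3 -c "
from h import *
go([.3637,.3079,.29],94)"
```

```text
d [-0.2618 -0.1518  0.1147] w [-0.    -0.     1.214] at [0.1556 0.5276 0.4047] [180.    -0.   163.57] t 0.6
```

Request:
carry_out:
  rows:
    - {"dx":-0.037,"dy":-0.022,"dz":0.016,"wz":0.17}
    - {"dx":-0.075,"dy":-0.043,"dz":0.033,"wz":0.35}
    - {"dx":-0.112,"dy":-0.065,"dz":0.049,"wz":0.52}
    - {"dx":-0.15,"dy":-0.087,"dz":0.066,"wz":0.7}
    - {"dx":-0.187,"dy":-0.108,"dz":0.082,"wz":0.87}
    - {"dx":-0.224,"dy":-0.13,"dz":0.098,"wz":1.04}
    - {"dx":-0.262,"dy":-0.152,"dz":0.115,"wz":1.214}
    - {"dx":-0.262,"dy":-0.152,"dz":0.115,"wz":1.214}

```text
schema error: expected keys dx, dy, dz, wx, wy, wz, claw
```

```bash
cat > look.py <<'E'
import sys
from h import *
c=arm.calibration('wrist'); im=arm.read_camera('wrist')
cv2.imwrite(f'pics/{sys.argv[1]}.png',im[:,:,::-1])
z=float(sys.argv[3])
print('cam',(-c['R'].T@c['t']).round(3),'f',c['intrinsics'].diagonal().round(1))
for x in arm.landmark_of(sys.argv[2],'wrist'): print(x['location'],round(x['confidence'],2),w('wrist',x['location'],z,c)[:2].round(4))
s=arm.observe();print(s['ee_pos'].round(4),s['tool_rot'].round(2),s['clock'])
E
python3 look.py w1 wheel_b .018
```

```text
cam [0.076 0.551 0.374] f [297.3 297.3   1. ]
[214.5, 306.6] 0.8 [0.3536 0.4035]
[127.5, 346.5] 0.76 [0.4188 0.1988]
[165.8, 314.3] 0.72 [0.3523 0.3175]
[0.1556 0.5276 0.4047] [180.     0.   163.57] 0.7
```

View pics/w1.png

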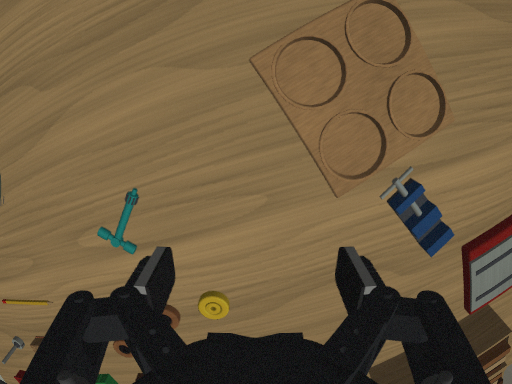

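The schema needs all seven keys. The wrist camera sits about 83 mm along the tool's +x, and this view shows the yellow wheel at (213,305) with wheels at (170,317) and (122,347).

Request:
carry_out:
  rows:
    - {"dx":-0.037,"dy":-0.022,"dz":0.016,"wx":0,"wy":0,"wz":0.17,"claw":0.085}
    - {"dx":-0.075,"dy":-0.043,"dz":0.033,"wx":0,"wy":0,"wz":0.35,"claw":0.085}
    - {"dx":-0.112,"dy":-0.065,"dz":0.049,"wx":0,"wy":0,"wz":0.52,"claw":0.085}
    - {"dx":-0.15,"dy":-0.087,"dz":0.066,"wx":0,"wy":0,"wz":0.7,"claw":0.085}
    - {"dx":-0.187,"dy":-0.108,"dz":0.082,"wx":0,"wy":0,"wz":0.87,"claw":0.085}
    - {"dx":-0.224,"dy":-0.13,"dz":0.098,"wx":0,"wy":0,"wz":1.04,"claw":0.085}
    - {"dx":-0.262,"dy":-0.152,"dz":0.115,"wx":0,"wy":0,"wz":1.214,"claw":0.085}
    - {"dx":-0.262,"dy":-0.152,"dz":0.115,"wx":0,"wy":0,"wz":1.214,"claw":0.085}

```text
clock: 1.7
ee_pos: [0.3652, 0.3057, 0.2887]
tool_rot: [-179.9, 0.1, 93.7]
force: [0.4, 0.1, 0.1]
width: 0.995
grip_force: 0.0
```

```bash
python3 look.py w2 wheel_b .018
```

```text
cam [0.358 0.387 0.258] f [297.3 297.3   1. ]
[308.8, 298.8] 0.78 [0.427  0.1933]
[254.9, 82.0] 0.62 [0.3576 0.3977]
[252.3, 184.1] 0.55 [0.361 0.313]
[0.364  0.3075 0.2897] [-1.7997e+02 -1.0000e-02  9.4010e+01] 1.8
```

View pics/w2.png

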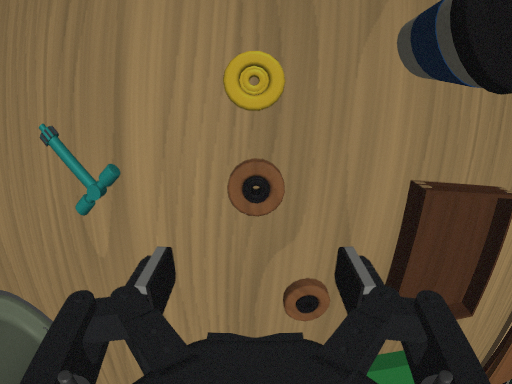

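The wheel's centre is at (256,187), which gives about (0.364, 0.311). I'll descend and grip.

Request:
carry_out:
  rows:
    - {"dx":0.003,"dy":0,"dz":0.04,"wx":0,"wy":0,"wz":0,"claw":0.08}
    - {"dx":0.003,"dy":0,"dz":0.08,"wx":0,"wy":0,"wz":0,"claw":0.075}
    - {"dx":0.003,"dy":0,"dz":0.105,"wx":0,"wy":0,"wz":0,"claw":0.07}
    - {"dx":0.003,"dy":0,"dz":0.116,"wx":0,"wy":0,"wz":0,"claw":0.065}
    - {"dx":0.003,"dy":0,"dz":0.116,"wx":0,"wy":0,"wz":0,"claw":0.06}
    - {"dx":0.003,"dy":0,"dz":0.116,"wx":0,"wy":0,"wz":0,"claw":0.03}
    - {"dx":0.003,"dy":0,"dz":0.116,"wx":0,"wy":0,"wz":0,"claw":0.03}
    - {"dx":0.003,"dy":0,"dz":0.116,"wx":0,"wy":0,"wz":0,"claw":0.03}

```text
clock: 2.8
ee_pos: [0.3641, 0.3112, 0.1751]
tool_rot: [179.9, -0.1, 94.0]
force: [-1.8, -0.1, 7.2]
width: 0.559
grip_force: 61.9
```

```bash
python3 -c "
from h import *
s=arm.observe();print(s['width'],s['grip_force'],s['force'])
a=np.radians(3.8);c=np.array([.5951,-.0077]);
print([(c+np.array([np.cos(a)*x-np.sin(a)*y,np.sin(a)*x+np.cos(a)*y])).round(4) for x,y in((0,-40),(0,40))])
go([.5978,-.0476,.26])"
```

```text
0.5587559009745946 61.877524852752686 [-1.76716308 -0.08384241  7.20287728]
[array([  3.2461, -39.9198]), array([-2.0559, 39.9044])]
d [-0.3742  0.208  -0.0852] w [ 0.002 -0.002 -0.   ] at [0.3641 0.3112 0.1751] [ 1.7991e+02 -1.0000e-01  9.4040e+01] t 2.8
```

Request:
carry_out:
  rows:
    - {"dx":0,"dy":0,"dz":-0.04,"wx":0,"wy":0,"wz":0,"claw":0.03}
    - {"dx":-0.03,"dy":0.017,"dz":-0.085,"wx":0,"wy":0,"wz":0,"claw":0.03}
    - {"dx":-0.08,"dy":0.044,"dz":-0.085,"wx":0,"wy":0,"wz":0,"claw":0.03}
    - {"dx":-0.13,"dy":0.072,"dz":-0.085,"wx":0,"wy":0,"wz":0,"claw":0.03}
    - {"dx":-0.18,"dy":0.1,"dz":-0.085,"wx":0,"wy":0,"wz":0,"claw":0.03}
    - {"dx":-0.23,"dy":0.128,"dz":-0.085,"wx":0,"wy":0,"wz":0,"claw":0.03}
    - {"dx":-0.28,"dy":0.156,"dz":-0.085,"wx":0,"wy":0,"wz":0,"claw":0.03}
    - {"dx":-0.33,"dy":0.183,"dz":-0.085,"wx":0,"wy":0,"wz":0,"claw":0.03}

```text
clock: 3.8
ee_pos: [0.5704, -0.0077, 0.2596]
tool_rot: [179.9, 0.0, 94.0]
force: [0.9, 0.9, -0.4]
width: 0.561
grip_force: 61.9
```

```bash
python3 look.py w3 green_bin .004; python3 -c "
from h import *
go([.5983,-.0476,.26],94)"
```

```text
cam [0.563 0.074 0.229] f [297.3 297.3   1. ]
[288.9, 201.6] 0.75 [ 0.5974 -0.0082]
[ 0.5727 -0.0105  0.2599] [1.7968e+02 1.7000e-01 9.3650e+01] 3.9
d [-0.0386  0.0232  0.0002] w [ 0.006  0.003 -0.006] at [ 0.5727 -0.0105  0.2599] [1.7968e+02 1.7000e-01 9.3650e+01] t 3.9
```

View pics/w3.png

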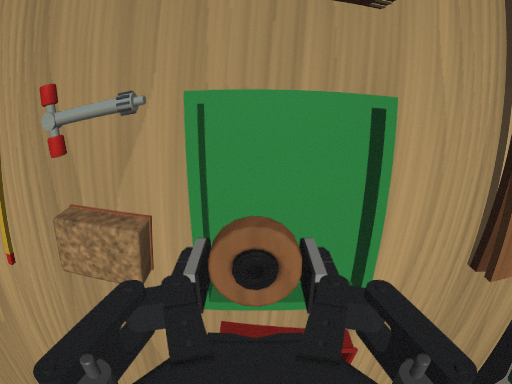

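The bin is confirmed at about (0.597, -0.008), and the wheel is held level at (255,262). I'll go to the bin's −y half and set the wheel down.

Request:
carry_out:
  rows:
    - {"dx":-0.042,"dy":0.0245,"dz":0,"wx":0,"wy":0,"wz":0,"claw":0.03}
    - {"dx":-0.042,"dy":0.0245,"dz":0.02,"wx":0,"wy":0,"wz":0,"claw":0.03}
    - {"dx":-0.042,"dy":0.0245,"dz":0.045,"wx":0,"wy":0,"wz":0,"claw":0.03}
    - {"dx":-0.042,"dy":0.0245,"dz":0.065,"wx":0,"wy":0,"wz":0,"claw":0.03}
    - {"dx":-0.042,"dy":0.0245,"dz":0.074,"wx":0,"wy":0,"wz":0,"claw":0.03}
    - {"dx":-0.042,"dy":0.0245,"dz":0.078,"wx":0,"wy":0,"wz":0,"claw":0.03}
    - {"dx":-0.042,"dy":0.0245,"dz":0.0795,"wx":0,"wy":0,"wz":0,"claw":0.03}
    - {"dx":-0.042,"dy":0.0245,"dz":0.0795,"wx":0,"wy":0,"wz":0,"claw":0.03}

```text
clock: 4.9
ee_pos: [0.597, -0.0459, 0.1798]
tool_rot: [179.9, 0.0, 94.0]
force: [1.0, 0.2, -0.9]
width: 0.56
grip_force: 61.9
```

Request:
carry_out:
  rows:
    - {"dx":0,"dy":0,"dz":0.0006,"wx":0,"wy":0,"wz":0,"claw":0.03}
    - {"dx":0,"dy":0,"dz":0.0006,"wx":0,"wy":0,"wz":0,"claw":0.062}
    - {"dx":0,"dy":0,"dz":0.0006,"wx":0,"wy":0,"wz":0,"claw":0.068}
    - {"dx":0,"dy":0,"dz":0.0006,"wx":0,"wy":0,"wz":0,"claw":0.07}
    - {"dx":0,"dy":0,"dz":-0.03,"wx":0,"wy":0,"wz":0,"claw":0.07}
    - {"dx":0,"dy":0,"dz":-0.075,"wx":0,"wy":0,"wz":0,"claw":0.07}
    - {"dx":0.035,"dy":-0.022,"dz":-0.1,"wx":0,"wy":0,"wz":0,"claw":0.08}
    - {"dx":0.08,"dy":-0.05,"dz":-0.11,"wx":0,"wy":0,"wz":0,"claw":0.08}

```text
clock: 5.9
ee_pos: [0.5418, 0.0304, 0.2911]
tool_rot: [179.8, 0.0, 93.9]
force: [-0.2, 0.9, 0.4]
width: 0.937
grip_force: 0.0
```

Request:
carry_out:
  rows:
    - {"dx":0.04,"dy":-0.025,"dz":0,"wx":0,"wy":0,"wz":0,"claw":0.085}
    - {"dx":0.08,"dy":-0.05,"dz":0,"wx":0,"wy":0,"wz":0,"claw":0.085}
    - {"dx":0.12,"dy":-0.075,"dz":0,"wx":0,"wy":0,"wz":0,"claw":0.085}
    - {"dx":0.155,"dy":-0.098,"dz":0,"wx":0,"wy":0,"wz":0,"claw":0.085}
    - {"dx":0.165,"dy":-0.104,"dz":0,"wx":0,"wy":0,"wz":0,"claw":0.085}
    - {"dx":0.165,"dy":-0.104,"dz":0,"wx":0,"wy":0,"wz":0,"claw":0.085}

```text
clock: 6.65
ee_pos: [0.426, 0.188, 0.2894]
tool_rot: [180.0, 0.0, 94.1]
force: [0.5, -0.9, -0.1]
width: 1.001
grip_force: 0.0
```

```bash
cat >> h.py <<'E'
def disc(uv0,z=.018):
    c=arm.calibration('wrist'); im=arm.read_camera('wrist'); g=cv2.medianBlur(cv2.cvtColor(im,cv2.COLOR_RGB2GRAY),5)
    for q in cv2.HoughCircles(g,cv2.HOUGH_GRADIENT,1,20,param1=80,param2=18,minRadius=22,maxRadius=45)[0][:12]:
        if np.hypot(*(q[:2]-uv0))<40: print(q,w('wrist',q[:2],z,c)[:2].round(4))
E
python3 look.py w4 wheel_a .018; python3 -c "
from h import *
disc([255,190])"
```

```text
cam [0.419 0.27  0.259] f [297.3 297.3   1. ]
[366.4, 361.4] 0.75 [ 0.589  -0.0369]
[423.8, 150.5] 0.39 [0.577  0.2396]
[0.4268 0.1872 0.2893] [1.7995e+02 2.0000e-02 9.3960e+01] 6.75
[255.5 191.5  28.5] [0.4263 0.1881]
```

View pics/w4.png

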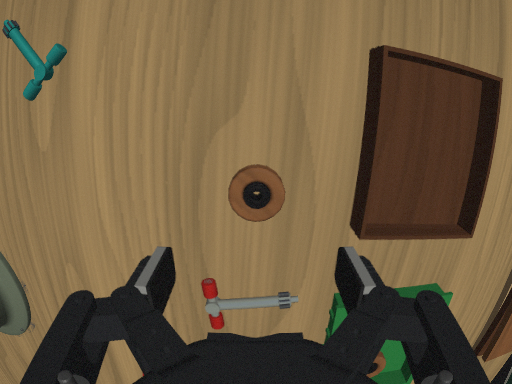

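The wheel is at (256,192), which is (0.4265, 0.188), directly below the gripper.

Request:
carry_out:
  rows:
    - {"dx":0.0005,"dy":0,"dz":0.04,"wx":0,"wy":0,"wz":0,"claw":0.08}
    - {"dx":0.0005,"dy":0,"dz":0.08,"wx":0,"wy":0,"wz":0,"claw":0.075}
    - {"dx":0.0005,"dy":0,"dz":0.105,"wx":0,"wy":0,"wz":0,"claw":0.07}
    - {"dx":0.0005,"dy":0,"dz":0.115,"wx":0,"wy":0,"wz":0,"claw":0.065}
    - {"dx":0.0005,"dy":0,"dz":0.115,"wx":0,"wy":0,"wz":0,"claw":0.06}
    - {"dx":0.0005,"dy":0,"dz":0.115,"wx":0,"wy":0,"wz":0,"claw":0.03}
    - {"dx":0.0005,"dy":0,"dz":0.115,"wx":0,"wy":0,"wz":0,"claw":0.03}
    - {"dx":0.0005,"dy":0,"dz":0.115,"wx":0,"wy":0,"wz":0,"claw":0.03}

```text
clock: 7.8
ee_pos: [0.4266, 0.1883, 0.1753]
tool_rot: [179.9, -0.0, 94.0]
force: [-0.9, -0.5, 7.9]
width: 0.563
grip_force: 62.0
```

```bash
python3 -c "
from h import *
go([.593,.032,.26],94)"
```

```text
d [-0.1675  0.1553 -0.0843] w [ 0.002 -0.     0.   ] at [0.4266 0.1883 0.1753] [179.86  -0.    94.01] t 7.8
```

Request:
carry_out:
  rows:
    - {"dx":0,"dy":0,"dz":-0.04,"wx":0,"wy":0,"wz":0,"claw":0.03}
    - {"dx":-0.02,"dy":0.018,"dz":-0.085,"wx":0,"wy":0,"wz":0,"claw":0.03}
    - {"dx":-0.055,"dy":0.051,"dz":-0.085,"wx":0,"wy":0,"wz":0,"claw":0.03}
    - {"dx":-0.09,"dy":0.083,"dz":-0.085,"wx":0,"wy":0,"wz":0,"claw":0.03}
    - {"dx":-0.125,"dy":0.116,"dz":-0.085,"wx":0,"wy":0,"wz":0,"claw":0.03}
    - {"dx":-0.155,"dy":0.144,"dz":-0.085,"wx":0,"wy":0,"wz":0,"claw":0.03}
    - {"dx":-0.1675,"dy":0.1555,"dz":-0.085,"wx":0,"wy":0,"wz":0,"claw":0.03}
    - {"dx":-0.1675,"dy":0.1555,"dz":-0.06,"wx":0,"wy":0,"wz":0,"claw":0.03}

```text
clock: 8.8
ee_pos: [0.5945, 0.0312, 0.2358]
tool_rot: [179.7, 0.0, 93.9]
force: [-0.6, 0.4, -1.5]
width: 0.558
grip_force: 61.9
```

```bash
python3 -c "
from h import *
arm.read_camera('top')
go([.593,.032,.1795],94)"
```

```text
d [-0.      0.0013  0.0519] w [-0.003 -0.001 -0.   ] at [0.5918 0.0319 0.2314] [-1.7985e+02 -5.0000e-02  9.3980e+01] t 8.85
```

Request:
carry_out:
  rows:
    - {"dx":0,"dy":0,"dz":0.02,"wx":0,"wy":0,"wz":0,"claw":0.03}
    - {"dx":0,"dy":0,"dz":0.038,"wx":0,"wy":0,"wz":0,"claw":0.03}
    - {"dx":0,"dy":0,"dz":0.049,"wx":0,"wy":0,"wz":0,"claw":0.03}
    - {"dx":0,"dy":0,"dz":0.053,"wx":0,"wy":0,"wz":0,"claw":0.03}
    - {"dx":0,"dy":0,"dz":0.055,"wx":0,"wy":0,"wz":0,"claw":0.03}
    - {"dx":0,"dy":0,"dz":0.055,"wx":0,"wy":0,"wz":0,"claw":0.03}
    - {"dx":0,"dy":0,"dz":0.055,"wx":0,"wy":0,"wz":0,"claw":0.03}

```text
clock: 9.72
ee_pos: [0.593, 0.0319, 0.1796]
tool_rot: [179.9, 0.0, 94.0]
force: [-0.2, -0.3, -0.1]
width: 0.559
grip_force: 61.8
```

Request:
carry_out:
  rows:
    - {"dx":0,"dy":0,"dz":0.0006,"wx":0,"wy":0,"wz":0,"claw":0.03}
    - {"dx":0,"dy":0,"dz":0.0006,"wx":0,"wy":0,"wz":0,"claw":0.062}
    - {"dx":0,"dy":0,"dz":0.0006,"wx":0,"wy":0,"wz":0,"claw":0.068}
    - {"dx":0,"dy":0,"dz":0.0006,"wx":0,"wy":0,"wz":0,"claw":0.07}
    - {"dx":0,"dy":0,"dz":-0.03,"wx":0,"wy":0,"wz":0,"claw":0.07}
    - {"dx":0,"dy":0,"dz":-0.075,"wx":0,"wy":0,"wz":0,"claw":0.07}
    - {"dx":-0.032,"dy":-0.026,"dz":-0.1,"wx":0,"wy":0,"wz":0,"claw":0.08}
    - {"dx":-0.072,"dy":-0.0625,"dz":-0.11,"wx":0,"wy":0,"wz":0,"claw":0.08}

```text
clock: 10.72
ee_pos: [0.536, -0.0447, 0.2911]
tool_rot: [179.8, 0.1, 94.1]
force: [-0.1, -0.7, 0.3]
width: 0.938
grip_force: 0.0
```

Request:
carry_out:
  rows:
    - {"dx":-0.04,"dy":-0.033,"dz":0,"wx":0,"wy":0,"wz":0,"claw":0.085}
    - {"dx":-0.08,"dy":-0.067,"dz":0,"wx":0,"wy":0,"wz":0,"claw":0.085}
    - {"dx":-0.12,"dy":-0.1,"dz":0,"wx":0,"wy":0,"wz":0,"claw":0.085}
    - {"dx":-0.16,"dy":-0.133,"dz":0,"wx":0,"wy":0,"wz":0,"claw":0.085}
    - {"dx":-0.2,"dy":-0.167,"dz":0,"wx":0,"wy":0,"wz":0,"claw":0.085}
    - {"dx":-0.232,"dy":-0.193,"dz":0,"wx":0,"wy":0,"wz":0,"claw":0.085}
    - {"dx":-0.24,"dy":-0.2,"dz":0,"wx":0,"wy":0,"wz":0,"claw":0.085}
    - {"dx":-0.24,"dy":-0.2,"dz":0,"wx":0,"wy":0,"wz":0,"claw":0.085}

```text
clock: 11.72
ee_pos: [0.3525, -0.2977, 0.2892]
tool_rot: [180.0, -0.0, 93.9]
force: [0.7, 0.1, -0.4]
width: 0.992
grip_force: 0.0
```

```bash
python3 look.py w5 blank .018; python3 -c "
from h import *
disc([255,190])"
```

```text
cam [ 0.346 -0.216  0.259] f [297.3 297.3   1. ]
[253.4, 194.3] 0.56 [ 0.3502 -0.2992]
[ 0.3531 -0.2968  0.2891] [ 1.7999e+02 -4.0000e-02  9.4070e+01] 11.825
[255.5 195.5  28. ] [ 0.3526 -0.2992]
```

View pics/w5.png

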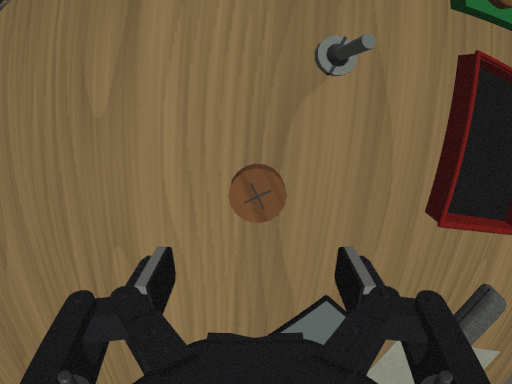

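The blank's cross is at (258,196), about (0.354, -0.299), so it needs a correction of about 2 mm. The bit is clear of the fingers.

Request:
carry_out:
  rows:
    - {"dx":-0.002,"dy":0.001,"dz":0.04,"wx":0,"wy":0,"wz":0,"claw":0.08}
    - {"dx":-0.002,"dy":0.001,"dz":0.08,"wx":0,"wy":0,"wz":0,"claw":0.075}
    - {"dx":-0.002,"dy":0.001,"dz":0.105,"wx":0,"wy":0,"wz":0,"claw":0.07}
    - {"dx":-0.002,"dy":0.001,"dz":0.1145,"wx":0,"wy":0,"wz":0,"claw":0.065}
    - {"dx":-0.002,"dy":0.001,"dz":0.1145,"wx":0,"wy":0,"wz":0,"claw":0.06}
    - {"dx":-0.002,"dy":0.001,"dz":0.1145,"wx":0,"wy":0,"wz":0,"claw":0.03}
    - {"dx":-0.002,"dy":0.001,"dz":0.1145,"wx":0,"wy":0,"wz":0,"claw":0.03}
    - {"dx":-0.002,"dy":0.001,"dz":0.1145,"wx":0,"wy":0,"wz":0,"claw":0.03}

```text
clock: 12.88
ee_pos: [0.3543, -0.2998, 0.1759]
tool_rot: [179.9, 0.1, 94.0]
force: [0.0, 1.9, 7.7]
width: 0.558
grip_force: 62.0
```

```bash
python3 -c "
from h import *
go([.584,.24,.29],94)"
```

```text
d [ 0.5222  0.2672 -0.1143] w [0.002 0.001 0.   ] at [ 0.3543 -0.2998  0.1759] [1.799e+02 8.000e-02 9.402e+01] t 12.88
```

Request:
carry_out:
  rows:
    - {"dx":0,"dy":0,"dz":-0.045,"wx":0,"wy":0,"wz":0,"claw":0.03}
    - {"dx":0,"dy":0,"dz":-0.1,"wx":0,"wy":0,"wz":0,"claw":0.03}
    - {"dx":0.03,"dy":0.015,"dz":-0.114,"wx":0,"wy":0,"wz":0,"claw":0.03}
    - {"dx":0.08,"dy":0.041,"dz":-0.114,"wx":0,"wy":0,"wz":0,"claw":0.03}
    - {"dx":0.13,"dy":0.067,"dz":-0.114,"wx":0,"wy":0,"wz":0,"claw":0.03}
    - {"dx":0.18,"dy":0.092,"dz":-0.114,"wx":0,"wy":0,"wz":0,"claw":0.03}
    - {"dx":0.23,"dy":0.118,"dz":-0.114,"wx":0,"wy":0,"wz":0,"claw":0.03}
    - {"dx":0.28,"dy":0.143,"dz":-0.114,"wx":0,"wy":0,"wz":0,"claw":0.03}

```text
clock: 13.88
ee_pos: [0.4776, -0.0085, 0.2895]
tool_rot: [179.9, 0.0, 94.0]
force: [1.3, -0.1, 0.3]
width: 0.559
grip_force: 62.0
```

Request:
carry_out:
  rows:
    - {"dx":0.05,"dy":0.025,"dz":0,"wx":0,"wy":0,"wz":0,"claw":0.03}
    - {"dx":0.1,"dy":0.051,"dz":0,"wx":0,"wy":0,"wz":0,"claw":0.03}
    - {"dx":0.15,"dy":0.077,"dz":0,"wx":0,"wy":0,"wz":0,"claw":0.03}
    - {"dx":0.2,"dy":0.103,"dz":0,"wx":0,"wy":0,"wz":0,"claw":0.03}
    - {"dx":0.235,"dy":0.121,"dz":0,"wx":0,"wy":0,"wz":0,"claw":0.03}
    - {"dx":0.242,"dy":0.124,"dz":0.02,"wx":0,"wy":0,"wz":0,"claw":0.03}
    - {"dx":0.242,"dy":0.124,"dz":0.04,"wx":0,"wy":0,"wz":0,"claw":0.03}
    - {"dx":0.242,"dy":0.124,"dz":0.04,"wx":0,"wy":0,"wz":0,"claw":0.03}

```text
clock: 14.88
ee_pos: [0.5822, 0.2389, 0.2465]
tool_rot: [-179.7, 0.1, 94.0]
force: [-0.9, -0.6, -1.5]
width: 0.561
grip_force: 62.0
```

```bash
python3 look.py w6 wood_tray .004; python3 -c "
from h import *
go([.584,.24,.1805],94)"
```

```text
cam [0.575 0.32  0.216] f [297.3 297.3   1. ]
[264.3, 204.0] 0.88 [0.587  0.2396]
[0.5835 0.2391 0.2487] [-1.7995e+02  2.0000e-02  9.3960e+01] 14.975
d [0.0009 0.0007 0.0682] w [-0.001  0.    -0.001] at [0.5835 0.2391 0.2487] [-1.7995e+02  2.0000e-02  9.3960e+01] t 14.97
```

Request:
carry_out:
  rows:
    - {"dx":0,"dy":0,"dz":0.02,"wx":0,"wy":0,"wz":0,"claw":0.03}
    - {"dx":0,"dy":0,"dz":0.04,"wx":0,"wy":0,"wz":0,"claw":0.03}
    - {"dx":0,"dy":0,"dz":0.058,"wx":0,"wy":0,"wz":0,"claw":0.03}
    - {"dx":0,"dy":0,"dz":0.066,"wx":0,"wy":0,"wz":0,"claw":0.03}
    - {"dx":0,"dy":0,"dz":0.069,"wx":0,"wy":0,"wz":0,"claw":0.03}
    - {"dx":0,"dy":0,"dz":0.069,"wx":0,"wy":0,"wz":0,"claw":0.03}
    - {"dx":0,"dy":0,"dz":0.069,"wx":0,"wy":0,"wz":0,"claw":0.03}

```text
clock: 15.85
ee_pos: [0.584, 0.24, 0.1802]
tool_rot: [179.9, -0.0, 94.0]
force: [-0.6, 0.8, 0.1]
width: 0.559
grip_force: 61.8
```

```bash
python3 -c "
from h import *
go([.584,.24,.1800],94)
K=np.array([.4247,.0596]);go([K[0],K[1],.29],9.5)"
```

```text
d [ 0.     -0.      0.0002] w [ 0.001 -0.     0.   ] at [0.584  0.24   0.1802] [ 1.7994e+02 -1.0000e-02  9.4010e+01] t 15.85
d [-0.1688 -0.1714 -0.11  ] w [ 1.000e-03 -1.000e-03  1.475e+00] at [0.584  0.24   0.1802] [ 1.7994e+02 -1.0000e-02  9.4010e+01] t 15.85
```

Request:
carry_out:
  rows:
    - {"dx":0,"dy":0,"dz":0.0006,"wx":0,"wy":0,"wz":0,"claw":0.03}
    - {"dx":0,"dy":0,"dz":0.0006,"wx":0,"wy":0,"wz":0,"claw":0.062}
    - {"dx":0,"dy":0,"dz":0.0006,"wx":0,"wy":0,"wz":0,"claw":0.068}
    - {"dx":0,"dy":0,"dz":0.0006,"wx":0,"wy":0,"wz":0,"claw":0.07}
    - {"dx":0,"dy":0,"dz":-0.03,"wx":0,"wy":0,"wz":0,"claw":0.07}
    - {"dx":0,"dy":0,"dz":-0.075,"wx":0,"wy":0,"wz":0,"claw":0.07}
    - {"dx":-0.02,"dy":-0.02,"dz":-0.11,"wx":0,"wy":0,"wz":-0.16,"claw":0.08}
    - {"dx":-0.04,"dy":-0.04,"dz":-0.11,"wx":0,"wy":0,"wz":-0.328,"claw":0.08}

```text
clock: 16.85
ee_pos: [0.5475, 0.1972, 0.2929]
tool_rot: [179.6, 0.1, 113.2]
force: [0.3, -1.3, -0.5]
width: 0.933
grip_force: 0.0
```

```bash
python3 -c "
from h import *
K=np.array([.4247,.0596]);go([K[0],K[1],.29],189.6)"
```

```text
d [-0.0782 -0.1671  0.002 ] w [ 0.004  0.005 -1.334] at [0.5475 0.1972 0.2929] [1.7964e+02 7.0000e-02 1.1315e+02] t 16.85
```

Request:
carry_out:
  rows:
    - {"dx":-0.01,"dy":-0.02,"dz":0,"wx":0,"wy":0,"wz":-0.17,"claw":0.06}
    - {"dx":-0.02,"dy":-0.042,"dz":0,"wx":0,"wy":0,"wz":-0.34,"claw":0.06}
    - {"dx":-0.03,"dy":-0.063,"dz":0,"wx":0,"wy":0,"wz":-0.51,"claw":0.06}
    - {"dx":-0.04,"dy":-0.084,"dz":0,"wx":0,"wy":0,"wz":-0.68,"claw":0.06}
    - {"dx":-0.05,"dy":-0.105,"dz":0,"wx":0,"wy":0,"wz":-0.85,"claw":0.06}
    - {"dx":-0.06,"dy":-0.126,"dz":0,"wx":0,"wy":0,"wz":-1.02,"claw":0.06}
    - {"dx":-0.07,"dy":-0.147,"dz":0,"wx":0,"wy":0,"wz":-1.19,"claw":0.06}
    - {"dx":-0.078,"dy":-0.167,"dz":0,"wx":0,"wy":0,"wz":-1.334,"claw":0.06}

```text
clock: 17.85
ee_pos: [0.4223, 0.06, 0.2897]
tool_rot: [-180.0, 0.0, -170.5]
force: [-0.3, -0.8, 0.1]
width: 0.706
grip_force: 0.0
```

```bash
python3 -c "
from h import *
arm.read_camera('top');arm.read_camera('top')"; python3 look.py w7 chuck_key .008
```

```text
cam [0.339 0.047 0.259] f [297.3 297.3   1. ]
[248.6, 193.7] 0.87 [0.4247 0.0549]
[0.4232 0.0605 0.2899] [ 1.7999e+02  6.0000e-02 -1.7092e+02] 18.05
```

View pics/w7.png

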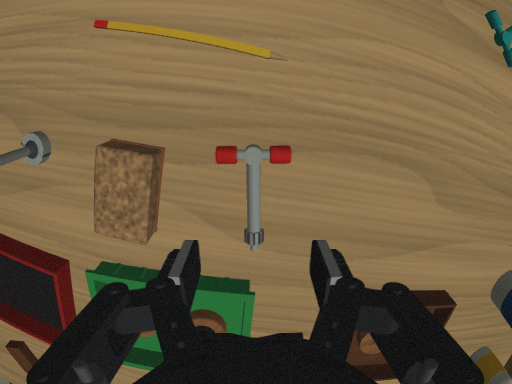

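The key's shaft runs from the bar at (253.5,155) to the tip at (254.5,247), nearly along the tool's x. The sanding block at (128,190) is clear.

```bash
python3 -c "
from h import *
b=w('wrist',(253.3,155),.008)[:2];t=w('wrist',(254.3,247),.008)[:2]
u=(t-b)/np.linalg.norm(t-b);o=b+.036*u;print(b,t,np.linalg.norm(t-b),np.degrees(np.arctan2(u[1],u[0])),o)
o=o-.011*u
go([o[0],o[1],.1765],180+np.degrees(np.arctan2(u[1],u[0])))"
```

```text
[0.39194774 0.05437439] [0.480281   0.06935783] 0.08959501519910573 9.627102462528123 [0.42744076 0.06039486]
d [ 0.0069 -0.0009  0.1134] w [ 0.     0.001 -0.01 ] at [0.4232 0.0605 0.2899] [ 1.7999e+02  6.0000e-02 -1.7092e+02] t 18.05
```

Request:
carry_out:
  rows:
    - {"dx":0.004,"dy":-0.001,"dz":0.04,"wx":0,"wy":0,"wz":-0.01,"claw":0.06}
    - {"dx":0.004,"dy":-0.001,"dz":0.08,"wx":0,"wy":0,"wz":-0.01,"claw":0.06}
    - {"dx":0.004,"dy":-0.001,"dz":0.103,"wx":0,"wy":0,"wz":-0.01,"claw":0.05}
    - {"dx":0.004,"dy":-0.001,"dz":0.113,"wx":0,"wy":0,"wz":-0.01,"claw":0.04}
    - {"dx":0.004,"dy":-0.001,"dz":0.113,"wx":0,"wy":0,"wz":-0.01,"claw":0.025}
    - {"dx":0.004,"dy":-0.001,"dz":0.113,"wx":0,"wy":0,"wz":-0.01,"claw":0}
    - {"dx":0.004,"dy":-0.001,"dz":0.113,"wx":0,"wy":0,"wz":-0.01,"claw":0}
    - {"dx":0.004,"dy":-0.001,"dz":0.113,"wx":0,"wy":0,"wz":-0.01,"claw":0}

```text
clock: 19.05
ee_pos: [0.4197, 0.059, 0.1775]
tool_rot: [-180.0, 0.1, -170.2]
force: [-0.3, 0.1, 5.2]
width: 0.107
grip_force: 59.0
```

```bash
python3 -c "
from h import *
s=arm.observe();print(s['width'],s['grip_force'],s['force'])
a=np.radians(-4.05);c=np.array([.6035,-.2308]);R=np.array([[np.cos(a),-np.sin(a)],[np.sin(a),np.cos(a)]])
k=c+R@[-.006-.007,.03];b=c+R@[0,-.042];print(k,b)
go([*k,.29],176)"
```

```text
0.10698715915033113 58.97629380226135 [-0.34857032  0.14421206  5.24030432]
[ 0.59265127 -0.19995677] [ 0.60053367 -0.27269512]
d [-0.1266 -0.2846 -0.1123] w [0.    0.002 0.241] at [0.4197 0.059  0.1775] [-1.800e+02  1.200e-01 -1.702e+02] t 19.05
```

Request:
carry_out:
  rows:
    - {"dx":0,"dy":0,"dz":-0.05,"wx":0,"wy":0,"wz":0,"claw":0}
    - {"dx":-0.01,"dy":-0.023,"dz":-0.1,"wx":0,"wy":0,"wz":0.02,"claw":0}
    - {"dx":-0.031,"dy":-0.07,"dz":-0.112,"wx":0,"wy":0,"wz":0.06,"claw":0}
    - {"dx":-0.053,"dy":-0.12,"dz":-0.112,"wx":0,"wy":0,"wz":0.1,"claw":0}
    - {"dx":-0.075,"dy":-0.17,"dz":-0.112,"wx":0,"wy":0,"wz":0.14,"claw":0}
    - {"dx":-0.098,"dy":-0.22,"dz":-0.112,"wx":0,"wy":0,"wz":0.19,"claw":0}
    - {"dx":-0.119,"dy":-0.268,"dz":-0.112,"wx":0,"wy":0,"wz":0.23,"claw":0}
    - {"dx":-0.1265,"dy":-0.2845,"dz":-0.112,"wx":0,"wy":0,"wz":0.241,"claw":0}

```text
clock: 20.05
ee_pos: [0.5932, -0.2028, 0.2884]
tool_rot: [-179.9, 0.1, 175.8]
force: [-0.7, 0.4, -1.6]
width: 0.106
grip_force: 58.9
```

```bash
python3 -c "
from h import *
arm.read_camera('top');arm.read_camera('top')"; python3 look.py w8 tool_tray .004; python3 -c "
from h import *
go([.5927,-.2,.1815],176)"
```

```text
cam [ 0.51  -0.196  0.258] f [297.3 297.3   1. ]
[221.7, 204.9] 0.69 [ 0.6054 -0.2336]
[ 0.5915 -0.1995  0.2881] [ 1.7995e+02 -9.0000e-02  1.7600e+02] 20.25
d [-0.0014 -0.0005  0.1066] w [ 0.001 -0.002 -0.   ] at [ 0.5915 -0.1995  0.2881] [ 1.7995e+02 -9.0000e-02  1.7600e+02] t 20.25
```

View pics/w8.png

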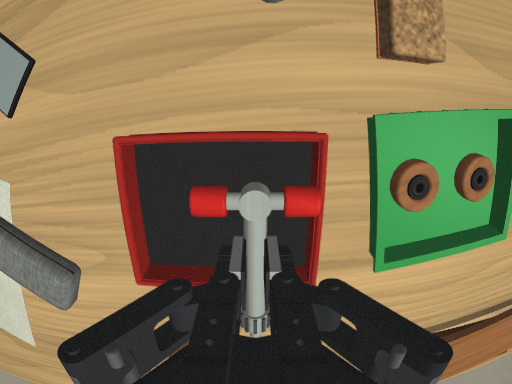

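The green bin holds both wheels flat and apart at (415,186) and (475,177). The key is over the red tray with its bar inside the walls.

Request:
carry_out:
  rows:
    - {"dx":-0.001,"dy":0,"dz":0.04,"wx":0,"wy":0,"wz":0,"claw":0}
    - {"dx":-0.001,"dy":0,"dz":0.07,"wx":0,"wy":0,"wz":0,"claw":0}
    - {"dx":-0.001,"dy":0,"dz":0.09,"wx":0,"wy":0,"wz":0,"claw":0}
    - {"dx":-0.001,"dy":0,"dz":0.1,"wx":0,"wy":0,"wz":0,"claw":0}
    - {"dx":-0.001,"dy":0,"dz":0.104,"wx":0,"wy":0,"wz":0,"claw":0}
    - {"dx":-0.001,"dy":0,"dz":0.106,"wx":0,"wy":0,"wz":0,"claw":0}
    - {"dx":-0.001,"dy":0,"dz":0.106,"wx":0,"wy":0,"wz":0,"claw":0}
    - {"dx":-0.001,"dy":0,"dz":0.106,"wx":0,"wy":0,"wz":0,"claw":0}

```text
clock: 21.25
ee_pos: [0.5934, -0.2001, 0.1833]
tool_rot: [-180.0, 0.1, 176.0]
force: [-1.3, 0.1, -1.5]
width: 0.107
grip_force: 58.9
```

Request:
carry_out:
  rows:
    - {"dx":0,"dy":0,"dz":0.001,"wx":0,"wy":0,"wz":0,"claw":0}
    - {"dx":0,"dy":0,"dz":0.0018,"wx":0,"wy":0,"wz":0,"claw":0}
    - {"dx":0,"dy":0,"dz":0.0018,"wx":0,"wy":0,"wz":0,"claw":0}
    - {"dx":0,"dy":0,"dz":0.0018,"wx":0,"wy":0,"wz":0,"claw":0}

```text
clock: 21.75
ee_pos: [0.5933, -0.2, 0.1815]
tool_rot: [-180.0, 0.0, 176.0]
force: [-1.4, 0.5, 6.1]
width: 0.107
grip_force: 59.5
```

Request:
carry_out:
  rows:
    - {"dx":0,"dy":0,"dz":0,"wx":0,"wy":0,"wz":0,"claw":0.02}
    - {"dx":0,"dy":0,"dz":0,"wx":0,"wy":0,"wz":0,"claw":0.035}
    - {"dx":0,"dy":0,"dz":0,"wx":0,"wy":0,"wz":0,"claw":0.04}
    - {"dx":0,"dy":0,"dz":-0.03,"wx":0,"wy":0,"wz":0,"claw":0.04}
    - {"dx":0,"dy":0,"dz":-0.08,"wx":0,"wy":0,"wz":0,"claw":0.04}
    - {"dx":0.02,"dy":0.001,"dz":-0.115,"wx":0,"wy":0,"wz":0,"claw":0.05}
    - {"dx":0.06,"dy":0.004,"dz":-0.118,"wx":0,"wy":0,"wz":0,"claw":0.06}
    - {"dx":0.1,"dy":0.007,"dz":-0.118,"wx":0,"wy":0,"wz":0,"claw":0.06}

```text
clock: 22.75
ee_pos: [0.4932, -0.1859, 0.2996]
tool_rot: [-180.0, 0.1, 176.0]
force: [0.7, 0.3, -0.3]
width: 0.703
grip_force: 0.0
```

Request:
carry_out:
  rows:
    - {"dx":0.04,"dy":0.003,"dz":0,"wx":0,"wy":0,"wz":0,"claw":0.06}
    - {"dx":0.075,"dy":0.005,"dz":0,"wx":0,"wy":0,"wz":0,"claw":0.06}
    - {"dx":0.086,"dy":0.006,"dz":0,"wx":0,"wy":0,"wz":0,"claw":0.06}
    - {"dx":0.086,"dy":0.006,"dz":0,"wx":0,"wy":0,"wz":0,"claw":0.06}
    - {"dx":0.086,"dy":0.006,"dz":0,"wx":0,"wy":0,"wz":0,"claw":0.06}

```text
clock: 23.38
ee_pos: [0.4098, -0.1746, 0.2992]
tool_rot: [-180.0, 0.1, 176.0]
force: [0.3, -0.5, -0.4]
width: 0.703
grip_force: 0.0
```

```bash
python3 look.py w9 forstner_bit 0
```

```text
cam [ 0.327 -0.169  0.269] f [297.3 297.3   1. ]
[252.6, 183.7] 0.65 [ 0.4092 -0.177 ]
[241.4, 336.7] 0.41 [ 0.6093 -0.2057]
[ 0.4096 -0.1744  0.2989] [-1.7998e+02  5.0000e-02  1.7603e+02] 23.475
```

View pics/w9.png

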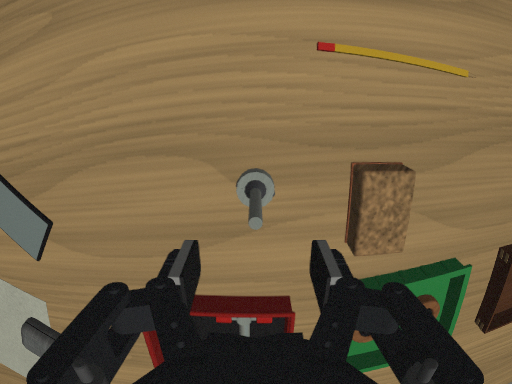

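The bit's cutter is at (255.5,187) and the top of its shank at (256,224).

```bash
python3 -c "
from h import *
print(w('wrist',(256,224),.085),w('wrist',(255.5,187),.014))
go([.4085,-.1745,.215])"
```

```text
[ 0.41130825 -0.1739495   0.085     ] [ 0.40767889 -0.17389416  0.014     ]
d [ 0.0011 -0.0002  0.0839] w [-0.     0.001 -0.   ] at [ 0.4096 -0.1744  0.2989] [-1.7998e+02  5.0000e-02  1.7603e+02] t 23.48
```

Request:
carry_out:
  rows:
    - {"dx":0,"dy":0.0004,"dz":0.03,"wx":0,"wy":0,"wz":0,"claw":0.055}
    - {"dx":0,"dy":0.0004,"dz":0.06,"wx":0,"wy":0,"wz":0,"claw":0.045}
    - {"dx":0,"dy":0.0004,"dz":0.078,"wx":0,"wy":0,"wz":0,"claw":0.035}
    - {"dx":0,"dy":0.0004,"dz":0.084,"wx":0,"wy":0,"wz":0,"claw":0.025}
    - {"dx":0,"dy":0.0004,"dz":0.084,"wx":0,"wy":0,"wz":0,"claw":0.016}
    - {"dx":0,"dy":0.0004,"dz":0.084,"wx":0,"wy":0,"wz":0,"claw":0.012}
    - {"dx":0,"dy":0.0004,"dz":0.084,"wx":0,"wy":0,"wz":0,"claw":0}
    - {"dx":0,"dy":0.0004,"dz":0.084,"wx":0,"wy":0,"wz":0,"claw":0}

```text
clock: 24.48
ee_pos: [0.409, -0.1739, 0.2156]
tool_rot: [-180.0, 0.1, 176.0]
force: [0.3, -0.5, 4.6]
width: 0.099
grip_force: 58.4
```

Request:
carry_out:
  rows:
    - {"dx":0,"dy":0,"dz":0,"wx":0,"wy":0,"wz":0,"claw":0}
    - {"dx":0,"dy":0,"dz":0,"wx":0,"wy":0,"wz":0,"claw":0}

```text
clock: 24.72
ee_pos: [0.409, -0.1739, 0.2156]
tool_rot: [-180.0, 0.1, 176.0]
force: [-1.3, -0.6, 5.9]
width: 0.1
grip_force: 58.5
```

```bash
python3 -c "
from h import *
go([.6015,-.275,.285],176)"
```

```text
d [-0.1992 -0.0875 -0.069 ] w [-0.001  0.002  0.   ] at [ 0.409  -0.1739  0.2156] [-1.7995e+02  1.0000e-01  1.7600e+02] t 24.73
```

Request:
carry_out:
  rows:
    - {"dx":0,"dy":0,"dz":-0.025,"wx":0,"wy":0,"wz":0,"claw":0}
    - {"dx":-0.008,"dy":-0.003,"dz":-0.055,"wx":0,"wy":0,"wz":0,"claw":0}
    - {"dx":-0.035,"dy":-0.015,"dz":-0.069,"wx":0,"wy":0,"wz":0,"claw":0}
    - {"dx":-0.075,"dy":-0.033,"dz":-0.069,"wx":0,"wy":0,"wz":0,"claw":0}
    - {"dx":-0.115,"dy":-0.05,"dz":-0.069,"wx":0,"wy":0,"wz":0,"claw":0}
    - {"dx":-0.155,"dy":-0.068,"dz":-0.069,"wx":0,"wy":0,"wz":0,"claw":0}
    - {"dx":-0.188,"dy":-0.083,"dz":-0.069,"wx":0,"wy":0,"wz":0,"claw":0}
    - {"dx":-0.199,"dy":-0.0875,"dz":-0.069,"wx":0,"wy":0,"wz":0,"claw":0}

```text
clock: 25.72
ee_pos: [0.6022, -0.2756, 0.2829]
tool_rot: [180.0, -0.0, 176.0]
force: [0.2, 0.2, -1.8]
width: 0.102
grip_force: 58.5
```

```bash
python3 -c "
from h import *
arm.read_camera('top');arm.read_camera('top')"; python3 look.py w10 tool_tray .004
```

```text
cam [ 0.518 -0.27   0.252] f [297.3 297.3   1. ]
[299.0, 191.0] 0.63 [ 0.6036 -0.2361]
[338.1, 185.8] 0.16 [ 0.6012 -0.2002]
[ 0.6003 -0.2744  0.283 ] [ 1.7994e+02 -1.1000e-01  1.7600e+02] 25.925
```

View pics/w10.png

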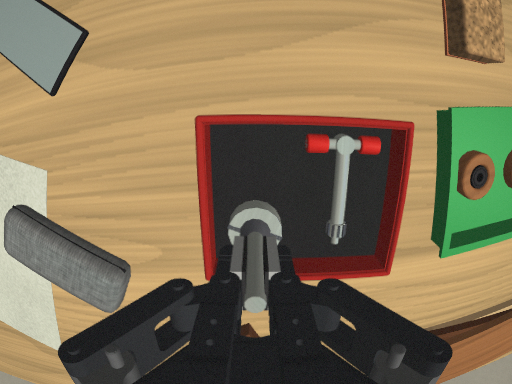

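The key lies flat in the tray at (340,190), and the bit is held upright over the free half.

Request:
carry_out:
  rows:
    - {"dx":0,"dy":0,"dz":0.02,"wx":0,"wy":0,"wz":0,"claw":0}
    - {"dx":0,"dy":0,"dz":0.04,"wx":0,"wy":0,"wz":0,"claw":0}
    - {"dx":0,"dy":0,"dz":0.054,"wx":0,"wy":0,"wz":0,"claw":0}
    - {"dx":0,"dy":0,"dz":0.06,"wx":0,"wy":0,"wz":0,"claw":0}
    - {"dx":0,"dy":0,"dz":0.062,"wx":0,"wy":0,"wz":0,"claw":0}
    - {"dx":0,"dy":0,"dz":0.062,"wx":0,"wy":0,"wz":0,"claw":0}
    - {"dx":0,"dy":0,"dz":0.062,"wx":0,"wy":0,"wz":0,"claw":0}

```text
clock: 26.8
ee_pos: [0.6012, -0.275, 0.2226]
tool_rot: [-180.0, 0.1, 176.0]
force: [0.1, 0.6, -1.8]
width: 0.097
grip_force: 58.5
```

Request:
carry_out:
  rows:
    - {"dx":0,"dy":0,"dz":0.0015,"wx":0,"wy":0,"wz":0,"claw":0}
    - {"dx":0,"dy":0,"dz":0.0025,"wx":0,"wy":0,"wz":0,"claw":0}
    - {"dx":0,"dy":0,"dz":0.003,"wx":0,"wy":0,"wz":0,"claw":0}
    - {"dx":0,"dy":0,"dz":0.003,"wx":0,"wy":0,"wz":0,"claw":0}
    - {"dx":0,"dy":0,"dz":0.003,"wx":0,"wy":0,"wz":0,"claw":0}

```text
clock: 27.42
ee_pos: [0.6011, -0.2748, 0.2197]
tool_rot: [-180.0, 0.0, 176.0]
force: [-1.9, 0.4, 4.9]
width: 0.101
grip_force: 59.2
```

The bit has made contact at 5 N. I'll open gently and rise straight up.

Request:
carry_out:
  rows:
    - {"dx":0,"dy":0,"dz":0,"wx":0,"wy":0,"wz":0,"claw":0.014}
    - {"dx":0,"dy":0,"dz":0,"wx":0,"wy":0,"wz":0,"claw":0.022}
    - {"dx":0,"dy":0,"dz":0,"wx":0,"wy":0,"wz":0,"claw":0.032}
    - {"dx":0,"dy":0,"dz":0,"wx":0,"wy":0,"wz":0,"claw":0.04}
    - {"dx":0,"dy":0,"dz":-0.02,"wx":0,"wy":0,"wz":0,"claw":0.04}
    - {"dx":0,"dy":0,"dz":-0.06,"wx":0,"wy":0,"wz":0,"claw":0.04}
    - {"dx":0,"dy":0,"dz":-0.11,"wx":0,"wy":0,"wz":0,"claw":0.04}
    - {"dx":0.05,"dy":0,"dz":-0.13,"wx":0,"wy":0,"wz":0,"claw":0.04}

```text
clock: 28.42
ee_pos: [0.5536, -0.2723, 0.3525]
tool_rot: [-179.8, 0.4, 176.1]
force: [-0.4, -2.1, 0.5]
width: 0.47
grip_force: 0.0
```

Request:
carry_out:
  rows:
    - {"dx":0.05,"dy":0.01,"dz":0,"wx":0,"wy":0,"wz":0,"claw":0.04}
    - {"dx":0.1,"dy":0.02,"dz":0,"wx":0,"wy":0,"wz":0,"claw":0.04}
    - {"dx":0.15,"dy":0.03,"dz":0,"wx":0,"wy":0,"wz":0,"claw":0.04}
    - {"dx":0.19,"dy":0.04,"dz":0,"wx":0,"wy":0,"wz":0,"claw":0.04}
    - {"dx":0.2,"dy":0.04,"dz":0,"wx":0,"wy":0,"wz":0,"claw":0.04}
    - {"dx":0.2,"dy":0.04,"dz":0,"wx":0,"wy":0,"wz":0,"claw":0.04}

```text
clock: 29.18
ee_pos: [0.3545, -0.2178, 0.3494]
tool_rot: [-179.9, 0.1, 176.0]
force: [0.1, 0.3, -0.1]
width: 0.47
grip_force: 0.0
```

```bash
python3 -c "
from h import *
im=arm.read_camera('scene')[200:340,20:400]
cv2.imwrite('pics/end.png',cv2.resize(im,None,fx=2,fy=2,interpolation=cv2.INTER_CUBIC)[:,:,::-1])"
```

```text
(no output)
```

View pics/end.png

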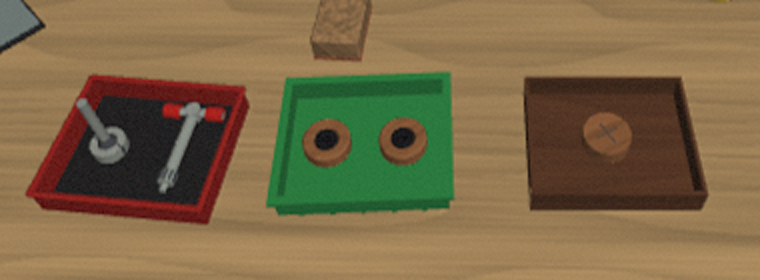

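All five parts are in their trays: the wheels at (327,142) and (403,140), the blank at (607,134) and the key at (190,145). The bit is at (108,147) with its top at (83,103), so I'll check that lean against the projection of an upright bit before handing in.

```bash
python3 -c "
from h import *
c=arm.calibration('scene')
for z in(.012,.089):
    p=c['intrinsics']@(c['R']@np.array([.601,-.275,z])+c['t']);p=p[:2]/p[2];print((p-[20,200])*2)"
```

```text
[109.96989235 140.34223182]
[81.93170119 97.86256507]
```

The projection for an upright bit, (110,140) to (82,98), has the same direction and length as what I see, so the bit is standing upright.

```bash
python3 -c "
from rig import arm
print(arm.hand_in())"
```

```text
the job is handed in; nothing more can be done
None
```

The job is handed in: both wheels are in the green bin, the blank is in the wooden tray, and the key (flat) and bit (upright) are in the red tray; the block and coffee were not touched, and it took about 29 s of the 128 s allowed.

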